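Swing a drilling template round its pivot pin, in under the bush bridge

TASK

Take the teal template bar out of the orange rack, where it stands on edge, lay it flat on the black rubber mat and let go; then take it again across its width and lay it flat on the dark drill jig with its slotted end round the steel pivot pin and its red tail well out to the side, clear of the white bridge, and let go. Then swing it round the pin, in under the bridge, until its edge rests against the brass stop post, with the slot still fully home on the pin, and leave it lying there. Leave the other things where they are.

Things in the scene. Friction and masses are not known exactly. Their poses are not given: they have to be found in the camera images.
- bar: teal aluminium template bar, red tail end, four black hole marks, 170 x 40 x 10 mm, about 180 g, loose, both faces alike. Origin at its middle; x runs along it from the slotted end to the red tail, y through the 10 mm thickness, z across the 40 mm width. At the start it stands on its long edge in the rack (z up), its lower edge 8 mm and its top edge 48 mm above the table.
- bar_slot (a point): point in the bar's U-shaped slot where the pin's axis stands when the pin touches the slot's bottom: on the centre line, 67 mm from the bar's middle. The slot is open at the end opposite the tail (18 mm beyond this point), 15 wide, 24 deep, between two prongs with rounded tips. Axes as the bar's.
- bar_tail (a point): middle of the red tail's end face, 85 mm from the bar's middle, 152 mm from bar_slot; axes as the bar's
- rack: grey base 170 x 110 x 8 mm, fixed, with two orange slotted cheeks (tops 30 mm above the table, each 26 mm long, centred 66 mm either side of the middle along x; open between them). Origin under its middle. The 13 mm wide slots run along x: the bar stands in the one at y = -30 mm, tail towards +x; a steel parallel stands in the one at y = +30 mm.
- mat: black rubber mat 210 x 130 x 4 mm, fixed flat on the table; origin at the middle of its underside (its top is 4 mm above the table), x along its length
- jig: dark steel plate 220 (x) x 190 (y) x 20 mm, fixed; origin at the middle of its underside. The pivot pin stands at x = -70, y = +50 mm. Resting on the stop, the bar lies roughly along +x from the pin, under the bridge; before that it must lie with its tail towards -y. Swinging in, the tail moves towards +y.
- bridge (a point): white bush bridge of the jig: this point is on the underside of its arm, 30 mm above the plate, at jig x = 0, y = +50. The arm is 30 mm wide (jig x -15 to +15), 12 mm thick with a brass bush on top to 48 mm above the plate, and reaches in from a post outside the plate's +y side to y = +35. A bar on the pin is clear of it when turned more than about 40 degrees from jig +x.
- jig_pin (a point): axis of the steel pivot pin at the plate's top face; the pin is 12 mm in diameter and 18 mm tall, fixed; axes as the jig's
- stop: brass stop post, 12 mm in diameter, 16 mm tall, fixed on the jig plate about 125 mm from the pivot pin; origin on its axis at the plate's top face. The bar's long edge comes to rest against its -y side (jig axes), so the bar's centre line then passes 26 mm from its axis.
- parallel: bystander: steel parallel standing in the rack's other slot; origin under its middle
- bush: bystander: small brass bush on the jig plate, 22 mm across, 16 mm high; origin under its middle
- oil: bystander: yellow oil bottle, 52 mm across, 130 mm tall, at the back; origin under its middle
- eyebolt: bystander: red eye bolt standing at the back, 32 mm across, about 60 mm tall; origin under its middle
- driver: bystander: screwdriver lying at the back
- cup: bystander: metal cup, 72 mm across, 75 mm tall, at the back; origin under its middle
Things that resemble listed ones, but are neither listed nor needed, are in the scene too. What is shaped like the bar but purple is not meant. Of the things shaped like the mat, the black one is meant.

How it is judged:
On the way, in this order (a step that is already met when the one before it is completed fails the run):
1. the bar lies flat on the rubber mat and is let go (angle between bar's own z axis and vertical between 1.5 and 1.64 rad and angle between bar's own x axis and vertical between 1.5 and 1.64 rad and contact force between the fingers and bar below 0.3 N and linear speed of bar below 0.02 m/s and contact force between bar and mat above 0.3 N and height (world z) of bar below 0.014 m), for 0.2 s.
2. the bar lies flat on the jig plate, its slot round the pivot pin, its tail out to the side clear of the bridge, and is let go (angle between bar's own z axis and vertical between 1.5 and 1.64 rad and angle between bar's own x axis and vertical between 1.5 and 1.64 rad and height (world z) of bar below 0.029 m and contact force between the fingers and bar below 0.3 N and linear speed of bar below 0.02 m/s and x of jig_pin in the frame of bar between -0.076 and -0.062 m and z of jig_pin in the frame of bar between -0.004 and 0.004 m and y of bar_tail in the frame of jig below -0.025 m), for 0.2 s.
At the end, for the whole second after the job is handed in: The bar lies flat on the jig plate at rest and let go, the slot's bottom within 4 mm of the pivot pin, lying under the bridge with its long edge within 2 mm of the brass stop post, on the post's -y side (jig axes) (angle between bar's own z axis and vertical between 1.5 and 1.64 rad and angle between bar's own x axis and vertical between 1.5 and 1.64 rad and height (world z) of bar below 0.029 m and linear speed of bar below 0.01 m/s and x of jig_pin in the frame of bar between -0.071 and -0.063 m and z of jig_pin in the frame of bar between -0.004 and 0.004 m and (z of stop in the frame of bar between 0.023 and 0.028 m or z of stop in the frame of bar between -0.028 and -0.023 m) and y of bar in the frame of jig below 0.066 m and x of bar_tail in the frame of jig above 0.05 m); the robot touches nothing.
It fails at once if a bystander (steel parallel, brass bush, oil bottle, eye bolt, screwdriver, cup) is shifted by more than 30 mm (distance of any of parallel, bush, oil, eyebolt, driver, cup from where it was at the start of the episode above 0.03 m).
It also fails if it takes over 72 s, if anything falls off the work surface, if the arm or the gripper's body presses on something with over 40 N, if the wrist force passes 120 N, or if a joint passes its speed limit or range.

ROBOT

A 6-joint arm with a two-finger parallel gripper is mounted at the origin on the work surface. World frame = base frame: x ahead of the robot, y to its left, z up, the work surface at z = 0. Lengths are in m, angles in rad, forces in N, time in s.
With the tool pointing down it reaches from about 0.35 to 0.85 m from the base axis. Payload 8.1 kg.
Tool frame: the origin (TCP) lies midway between the tips of the shut fingers; the grasp point (between the pads) lies 19 mm behind it (robot.grip_point_offset is the distance from the TCP to the grasp point, in m); z points along the fingers, y is the line along which they close (so a half turn about z gives the same grasp; the last joint's range is limited). The gripper opens to 93 mm and grips with 3 to 60 N. Pads are 15 mm wide; open, the fingers measure 128 mm over their backs; the gripper's body (75 mm by 188 mm) begins 65 mm behind the grasp point.
Start: joints at [-1.205, 0.13, 1.488, -0, 1.523, -0.085], TCP at [0.261, -0.54, 0.219] pointing down, gripper open.
Joint ranges: [-2.96, 2.96], [-0.89, 2.26], [0.02, 2.5], [-1.34, 4.48], [0, 2.73], [-2.66, 2.66]. Speed limits (rad/s): [2.39, 2.39, 2.79, 3.14, 3.14, 3.14].

INTERFACE

Orientations are given as a rotation vector (axis times angle).
In Python, from plant import robot, read_camera, job gives the robot as it stands.
- The arm moves only by the shell command python3 -m inch 'ROWS' [FORCE]. ROWS is JSON, one flat list of numbers, 5 for each row, row after row: the shift along the world's x, y, z in mm, then the turn about the world's z in degrees, then the opening in per cent of the stroke, from 0 (shut) to 100 (fully open). In form: [dx, dy, dz, yaw, hand, dx, dy, dz, yaw, hand, ...]. A call has 1 to 10 rows; each row is the pose to reach, as a shift and turn from the pose commanded when the call began; what a row does not reach only later rows make up. A row lasts 1/12 s, in which the tool goes at most 41.7 mm and 7.16 degrees, less where a joint would pass 70% of its speed; a pose out of reach is approached as far as the arm can. A call with a gripper value outside its range is refused whole. The fingers move at their own pace and stop on an object; FORCE is the grip in N (left out, the last holds). Time passes only in rows, so rows that repeat a pose let the fingers close. It gives the time, the measured TCP pose, the force, the opening and the grip force at its end, in the units of the state.
- robot.read_state(): the state, without advancing time (a new reading comes with each control period).
- read_camera(name): name is "scene" or "top"; returns a dict with "image" (480x640x3 uint8, blue, green, red), "K" (3x3 intrinsics, pixels), "extrinsics" (4x4, takes a point from world to camera coordinates). Camera axes: x right, y down, z forward; pixel columns grow to the right and rows downward; lengths in m; the calibration is good to about 2 mm. A picture is of the moment at which its call begins. There is no depth.
- job.close_job(): hands the job in; it is judged then, once.
The state is a dict: "t": time; "q": joint angles; "dq": joint speeds; "joint_torque": joint torques, N m; "tool_pos": TCP position; "orientation": TCP orientation; "force": force on the tool from outside, world axes, zero at the start; "wrist_torque": the same for the moment, N m; "opening": finger opening in m; "gripper_force": force on a finger pad.
Only numpy, scipy, OpenCV 4.12 (cv2) and the standard library are available. Lean on these libraries where they do the work, as an engineer would, in place of code of your own. Each camera call takes 0.05 s, during which the arm holds its last target. There are 200 camera calls.

## Working session

There is one attempt and no reset: what is moved stays moved. The work goes in short steps, Python scripts to look and compute and a shell command to move; the robot and the scene stay as the last step left them, time stands still between calls to the robot, and variables do not carry over. Pictures are saved under pics/ and viewed, at most 10 in all, crops included, and the job is handed in when it is done.

```bash
mkdir -p pics; ls; python3 - <<'E'
from plant import robot, read_camera
import cv2,json
for n in("scene","top"):
    c=read_camera(n);cv2.imwrite(f"pics/{n}0.png",c["image"]);print(c["K"],c["extrinsics"])
print(robot.read_state(),robot.grip_point_offset)
E
```

```text
pics
[[483.04014907   0.         318.22694587]
 [  0.         483.04014907 245.88237573]
 [  0.           0.           1.        ]] [[ 0.40183554  0.91568359 -0.00719381 -0.16861919]
 [ 0.61481019 -0.27560663 -0.73895156 -0.26432924]
 [-0.67862848  0.29251418 -0.67372015  1.35204268]
 [ 0.          0.          0.          1.        ]]
[[557.19548648   0.         318.780388  ]
 [  0.         557.19548648 247.01246897]
 [  0.           0.           1.        ]] [[ 0.01800556 -0.9997777  -0.01097086 -0.01114567]
 [-0.99398447 -0.0167135  -0.10823835  0.47002801]
 [ 0.10803093  0.01285376 -0.99406443  1.25014749]
 [ 0.          0.          0.          1.        ]]
{'t': 0.1, 'q': array([-1.20541666e+00,  1.31082644e-01,  1.48915924e+00, -1.50549418e-05,
        1.52301969e+00, -8.53969799e-02]), 'dq': array([ 0.00036376, -0.00182517, -0.00342889, -0.0004091 ,  0.00045847,
       -0.00150971]), 'joint_torque': array([ 1.52264900e-03, -5.61339819e+01, -4.93095231e+01,  7.71127618e-02,
        2.91838101e-02, -4.72834188e-05]), 'tool_pos': array([ 0.26123012, -0.53957291,  0.21770027]), 'orientation': array([-3.06052456e+00, -7.01730715e-01,  3.88979551e-04]), 'force': array([-0.01476836,  0.02599138,  0.67663558]), 'wrist_torque': array([-0.02953402, -0.02004104,  0.0220233 ]), 'gripper_force': 0.0, 'opening': 0.09273741301167003} 0.0188
```

View pics/scene0.png

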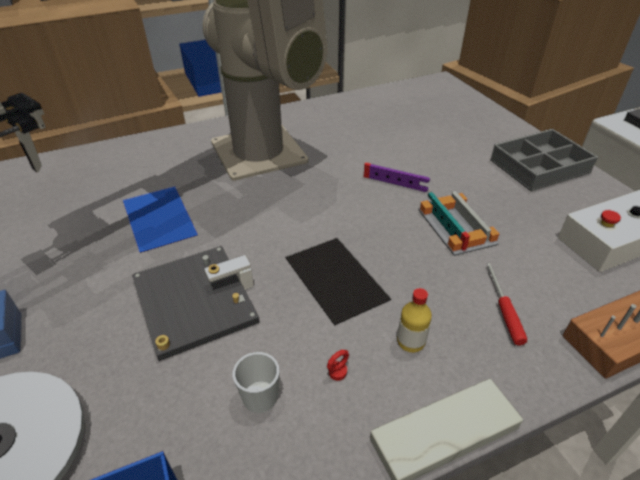

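View pics/top0.png

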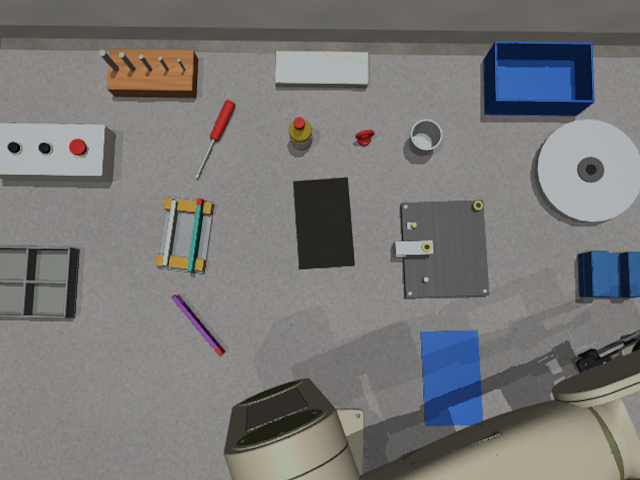

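The teal bar stands in the rack at top (196,236); the purple one at (197,325) is a decoy. The black mat is at (324,223), with a blue decoy at (452,378). The jig is at (446,250): its pin is near (426,280), the stop near (413,226), the bridge near (415,248) and the loose bush at (478,206). I'll check the choice and the details in one close crop.

```bash
cat > h.py <<'E'
import numpy as np,cv2
from plant import robot, read_camera
def ray(c,u,v,z):
    E=c["extrinsics"];R,t=E[:3,:3],E[:3,3]
    o=-R.T@t;d=R.T@np.linalg.solve(c["K"],[u,v,1.]);return o+d*(z-o[2])/d[2]
def proj(c,p):
    E=c["extrinsics"];q=c["K"]@(E[:3,:3]@np.asarray(p,float)+E[:3,3]);return q[:2]/q[2]
E
python3 - <<'E'
import cv2,numpy as np
i=cv2.imread('pics/top0.png')
f=lambda x,y,w,h:cv2.resize(i[y:y+h,x:x+w],None,fx=5,fy=5,interpolation=cv2.INTER_CUBIC)
cv2.imwrite('pics/c1.png',np.hstack([f(150,190,70,112),f(395,195,90,112)]))
E
```

```text
(no output)
```

View pics/c1.png

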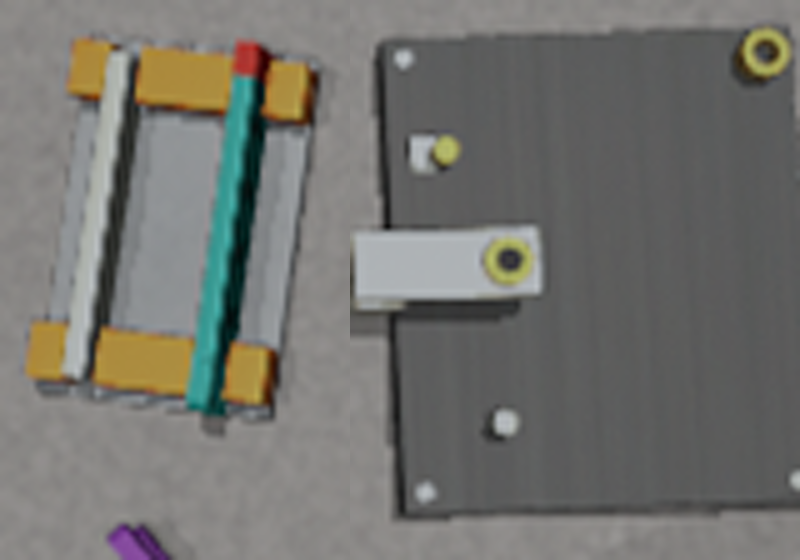

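```bash
cat > m.py <<'E'
from h import *
import pickle,scipy.optimize as so
c=read_camera("top");s=read_camera("scene");T=lambda u,v,z:ray(c,u,v,z)
hi,lo=T(200.2,198.4,.048),T(191.2,272,.048)
d=hi-lo;print("bar",(hi+lo)/2*1e3,np.hypot(*d[:2])*1e3,np.degrees(np.arctan2(d[1],d[0])))
# mat corners by hand + threshold
def quad(mask,z,cam=c):
    n,l,st,ce=cv2.connectedComponentsWithStats(mask.astype('u1'));k=1+np.argmax(st[1:,4])
    r=cv2.minAreaRect(np.argwhere(l==k)[:,::-1].astype('f4'));P=np.array([T(u,v,z) for u,v in cv2.boxPoints(r)])
    return P
im=c["image"].astype(int);m=np.zeros(im.shape[:2],bool)
m[165:285,280:365]=im.max(2)[165:285,280:365]<50
P=quad(m,.004);print("mat",P.mean(0)*1e3,(P[1]-P[0])*1e3,(P[2]-P[1])*1e3)
# jig fit
obs=[((400.8,203.2),(110,95,20)),((483,200.6),(110,-95,20)),((404.8,297.8),(-110,95,20)),((426.4,279),(-70,50,38))]
J=lambda x,p:np.array([x[0]+np.cos(x[2])*p[0]/1e3-np.sin(x[2])*p[1]/1e3,x[1]+np.sin(x[2])*p[0]/1e3+np.cos(x[2])*p[1]/1e3,p[2]/1e3])
f=lambda x:np.concatenate([proj(c,J(x,p))-np.array(o) for o,p in obs])
r=so.least_squares(f,[.5,-.25,0]);x=r.x;print("jig",x,r.fun.round(2))
print("pin",T(426.4,279,.038)*1e3,J(x,(-70,50,20))*1e3,"stop",T(414.2,225,.036)*1e3)
st=T(414.2,225,.036);dd=st-J(x,(-70,50,20));print("stop dist",np.hypot(*dd[:2]),np.degrees(np.arctan2(dd[1],dd[0])))
for n,p in dict(barhi=hi,barlo=lo,pin=T(426.4,279,.038),stop=st,c1=J(x,(110,-95,20)),c2=J(x,(110,95,20))).items(): print(n,proj(s,p).round(1))
i=s["image"];g=lambda x,y,w,h,k:cv2.resize(i[y:y+h,x:x+w],None,fx=k,fy=k,interpolation=cv2.INTER_CUBIC)
cv2.imwrite("pics/c2.png",np.hstack([g(415,185,85,70,4)[:280],g(175,245,85,70,4)]))
E
python3 m.py
```

```text
bar [490.465772   275.24154292  48.        ] 168.43914786507835 -4.5444126239155995
mat [529.84605202 -12.29687178   4.        ] [  11.42221741 -129.25350578    0.        ] [-206.58880422  -17.04174809    0.        ]
jig [ 0.47161404 -0.29129363  0.04653452] [ 0.15 -0.47  0.16 -0.35  0.46  0.28 -0.76  0.51]
pin [ 400.53885179 -246.31537385   38.        ] [ 399.36393523 -244.60399699   20.        ] stop [ 523.03868887 -219.32445676   36.        ]
stop dist 0.12623192877503847 11.552318345463142
barhi [465.7 236. ]
barlo [426.5 191.2]
pin [203.4 256.6]
stop [233.4 294.3]
c1 [153.9 354.3]
c2 [257.5 315.5]
```

View pics/c2.png

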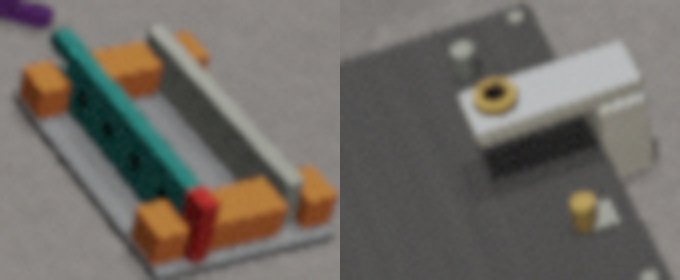

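The scene view agrees: the teal bar stands in the near slot of the rack, with holes and a red tail, and the purple one lies outside. The top of the pin is at (205,256), the top of the stop at (236,295). Both are about 2 px from my projection, which fits the calibration error. Now I'll go above the bar.

```bash
python3 -m inch '[100,350,0,-15,40,100,350,0,-15,40,100,350,0,-15,40,100,350,0,-15,40,100,350,0,-15,40,100,350,0,-15,40,100,350,0,-15,40,100,350,0,-15,40,100,350,0,-15,40,100,350,0,-15,40]' 40; python3 -m inch '[129,400,0,-15,40,129,400,0,-15,40,129,400,0,-15,40,129,400,0,-15,40,129,400,0,-15,40,129,400,0,-15,40,129,400,0,-15,40,129,400,0,-15,40,129,400,0,-15,40,129,400,0,-15,40]'
```

```text
t: 1.03
tool_pos: [0.3625, -0.1854, 0.2187]
orientation: [-3.125, -0.303, -0.002]
force: [-0.3, 0.2, -0.4]
opening: 0.0379
gripper_force: 0.0
t: 1.87
tool_pos: [0.4849, 0.1933, 0.2185]
orientation: [3.139, -0.114, 0.001]
force: [0.7, -0.7, -0.2]
opening: 0.0372
gripper_force: 0.0
```

```bash
python3 -m inch '[0,30,0,0,40,0,65,0,0,40,0,65,-30,0,40,0,65,-60,0,40,0,65,-90,0,40,0,65,-110,0,40,0,65,-110,0,40,0,65,-110,0,40,0,65,-110,0,40,0,65,-110,0,40]'; python3 - <<'E'
from h import *
c=read_camera("top");s=read_camera("scene");st=robot.read_state();p=st["tool_pos"];print(p,st["orientation"])
print(proj(c,p),proj(s,p))
g=lambda i,x,y,w,h,k:cv2.resize(i[y:y+h,x:x+w],None,fx=k,fy=k,interpolation=cv2.INTER_CUBIC)
cv2.imwrite("pics/c3.png",np.hstack([g(c["image"],150,180,80,110,5),g(s["image"],410,140,80,110,5)]))
E
```

```text
t: 2.7
tool_pos: [0.4861, 0.2568, 0.1111]
orientation: [-3.138, 0.115, -0.005]
force: [0.9, -0.7, 0.1]
opening: 0.0371
gripper_force: 0.0
[0.48588304 0.25679739 0.11075852] [-3.13808517  0.11454658 -0.00492212]
[197.47024191 233.40103339] [441.4772416 190.0489097]
```

View pics/c3.png

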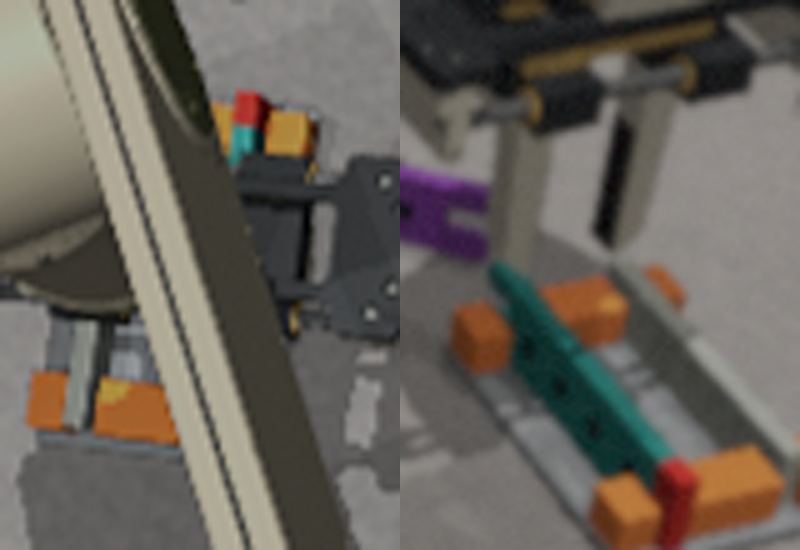

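Fingertips in the scene view are at about (443,190), within 1 px of the projection, so the calibration is good. I'm still 18 mm short in y, so I'll correct that and descend.

```bash
python3 -m inch '[5,18,0,0,40,5,18,0,0,40,5,18,-25,0,40,5,18,-50,0,40,5,18,-70,0,40,5,18,-80,0,40,5,18,-88,0,40,5,18,-88,0,40,5,18,-88,0,40,5,18,-88,0,40]'; python3 - <<'E'
from h import *
s=read_camera("scene");st=robot.read_state();p=st["tool_pos"];print(p,proj(s,p))
i=s["image"][150:260,400:510];cv2.imwrite("pics/c4.png",cv2.resize(i,None,fx=5,fy=5,interpolation=cv2.INTER_CUBIC))
E
```

```text
t: 3.63
tool_pos: [0.4906, 0.2749, 0.0222]
orientation: [-3.138, 0.114, -0.003]
force: [0.2, 0.3, 0.9]
opening: 0.0371
gripper_force: 0.0
[0.49072018 0.27490381 0.02231047] [443.01019687 221.43605087]
```

View pics/c4.png

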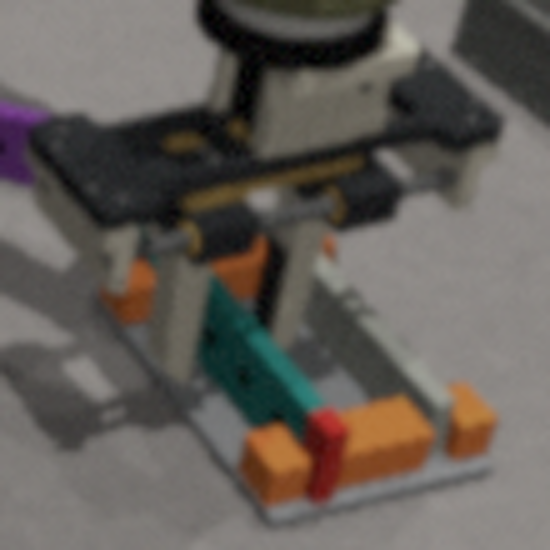

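The fingers straddle the teal bar, clear of the parallel. Next I close and lift.

```bash
python3 -m inch '[0,0,0,0,25,0,0,0,0,18,0,0,0,0,12,0,0,0,0,9,0,0,0,0,6,0,0,0,0,4,0,0,0,0,4,0,0,0,0,4,0,0,0,0,4,0,0,0,0,4]' 40; python3 -m inch '[0,0,5,0,4,0,0,20,0,4,0,0,40,0,4,0,0,60,0,4,0,0,80,0,4,0,0,80,0,4,0,0,80,0,4]'
```

```text
t: 4.52
tool_pos: [0.4902, 0.2787, 0.0213]
orientation: [-3.132, 0.114, -0.004]
force: [2.6, 20.0, -7.7]
opening: 0.0101
gripper_force: 39.9
t: 5.1
tool_pos: [0.4904, 0.2748, 0.1016]
orientation: [-3.138, 0.114, -0.004]
force: [-1.0, -0.4, -0.8]
opening: 0.0098
gripper_force: 40.0
```

Gripped: the opening is 10 mm. I'll carry it to the mat, stand it there on edge, then open and tip it over with a finger.

```bash
python3 -m inch '[5,-30,0,0,4,10,-65,0,0,4,15,-100,0,0,4,20,-135,0,0,4,25,-170,0,0,4,30,-205,0,0,4,35,-235,0,0,4,35,-260,0,0,4,35,-267,0,0,4,35,-267,0,0,4]'; python3 -m inch '[0,0,-30,0,4,0,0,-60,0,4,0,0,-72,0,4,0,0,-76,0,4,0,0,-78,0,4,0,0,-80,0,4,0,0,-81,0,4,0,0,-82,0,4,0,0,-82,0,4,0,0,-82,0,4]'
```

```text
t: 5.93
tool_pos: [0.5233, 0.0057, 0.0988]
orientation: [3.139, -0.119, -0.004]
force: [0.1, 0.7, -1.5]
opening: 0.0096
gripper_force: 40.0
t: 6.77
tool_pos: [0.5251, 0.0073, 0.0194]
orientation: [3.139, -0.115, 0.002]
force: [0.5, -0.0, -1.9]
opening: 0.0096
gripper_force: 40.0
```

```bash
python3 -m inch '[0,0,-1,0,4,0,0,-1,0,4,0,0,-1,0,4]'; python3 -m inch '[0,0,-1,0,4,0,0,-1,0,4,0,0,-1,0,4]'
```

```text
t: 7.02
tool_pos: [0.5245, 0.0073, 0.0177]
orientation: [-3.139, 0.114, -0.0]
force: [0.3, 0.1, -0.9]
opening: 0.0099
gripper_force: 40.0
t: 7.27
tool_pos: [0.5247, 0.0074, 0.0171]
orientation: [-3.14, 0.114, -0.001]
force: [-2.5, -0.5, 3.3]
opening: 0.0098
gripper_force: 40.0
```

Contact with the mat. Next I open, raise the tips to about z = 38 and sweep to -y.

```bash
python3 -m inch '[0,0,0,0,20,0,0,0,0,50,0,0,0,0,80,0,0,0,0,100,0,0,0,0,100,0,0,0,0,100,0,0,10,0,100,0,0,16,0,100,0,0,16,0,100]'; python3 -m inch '[0,-10,0,0,100,0,-20,0,0,100,0,-30,0,0,100,0,-36,0,0,100,0,-41,0,0,100,0,-46,0,0,100,0,-51,0,0,100,0,-56,0,0,100,0,-58,0,0,100,0,-58,0,0,100]'; python3 -m inch '[0,0,0,0,100,0,0,0,0,100,0,0,60,0,100,0,0,90,0,100,0,0,120,0,100,-30,150,120,0,100,-30,150,120,0,100,-30,150,120,0,100,-30,150,120,0,100,-30,150,120,0,100]'; cat > b.py <<'E'
from h import *
def bar(cam,z):
    c=read_camera(cam);h=cv2.cvtColor(c["image"],cv2.COLOR_BGR2HSV).astype(int)
    return c,((h[...,0]>78)&(h[...,0]<98)&(h[...,1]>110)&(h[...,2]>40))
if __name__=="__main__":
    for n in("top","scene"):
        c,m=bar(n,.014);cv2.imwrite(f"pics/5{n}.png",c["image"])
        v,u=np.nonzero(m);print(n,m.sum(),u.min(),u.max(),v.min(),v.max())
    a,b=cv2.imread("pics/5top.png"),cv2.imread("pics/5scene.png")
    g=lambda i,x,y:cv2.resize(i[y:y+110,x:x+80],None,fx=5,fy=5,interpolation=cv2.INTER_CUBIC)
    cv2.imwrite("pics/c5.png",np.hstack([g(a,285,165),g(b,300,225)]))
E
python3 b.py
```

```text
t: 8.02
tool_pos: [0.5261, 0.0073, 0.0349]
orientation: [3.139, -0.114, 0.005]
force: [0.3, -0.1, 1.0]
opening: 0.0653
gripper_force: 0.0
t: 8.85
tool_pos: [0.5245, -0.0511, 0.0326]
orientation: [3.139, -0.115, -0.0]
force: [0.1, -1.1, 0.0]
opening: 0.0932
gripper_force: 0.0
t: 9.68
tool_pos: [0.4932, 0.1042, 0.1528]
orientation: [-3.138, 0.107, 0.0]
force: [-0.1, -1.2, 0.4]
opening: 0.0928
gripper_force: 0.0
top 1080 315 337 196 262
scene 1081 309 352 244 297
```

View pics/c5.png

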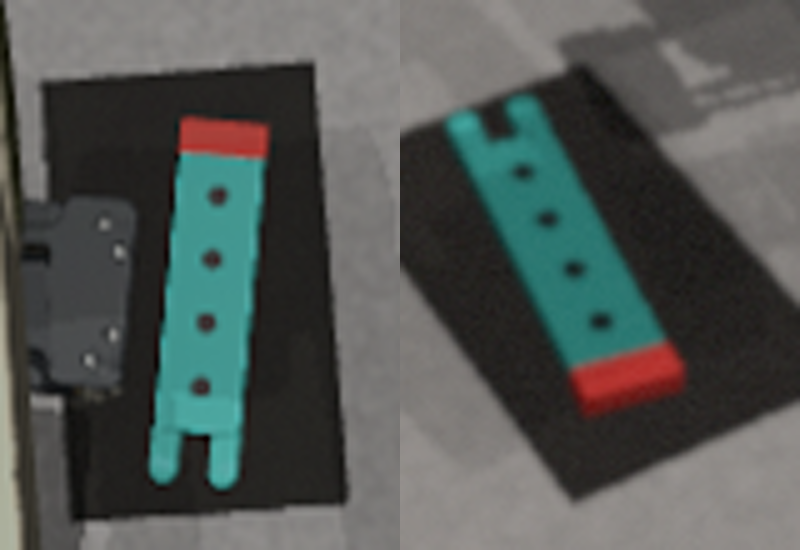

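The bar lies flat on the mat, slotted end toward the robot: prongs at about (323,263), red end at (330,189) in the top view. Next, the flat grasp pose.

```bash
python3 - <<'E'
from h import *
c=read_camera("top");st=robot.read_state()
t=ray(c,330.2,189.4,.014);s=ray(c,323.4,262.6,.014);d=t-s
m=(t+s)/2;print(t*1e3,s*1e3,np.hypot(*d[:2]),m*1e3,np.degrees(np.arctan2(d[1],d[0])))
print(st["tool_pos"]*1e3,st["orientation"],st["q"])
sc=read_camera("scene");print(proj(sc,t),proj(sc,s))
E
```

```text
[607.18646367 -27.04607746  14.        ] [435.47340544 -14.09936821  14.        ] 0.17220044032178108 [521.32993455 -20.57272284  14.        ] -4.311791691427224
[494.4450361   99.50093768 152.64153864] [ 3.13912202e+00 -1.11826924e-01  2.36751344e-04] [ 9.72672770e-02 -8.92188032e-02  1.83243828e+00 -5.02616825e-04
  1.39828730e+00  1.73936700e+00]
[344.66749125 301.4213886 ] [315.15085779 244.4673847 ]
```

```bash
python3 -m inch '[10,-40,0,0,100,20,-80,0,0,100,27,-118,0,0,100,27,-118,-40,0,100,27,-118,-80,0,100,27,-118,-110,0,100,27,-118,-125,0,100,27,-118,-135,0,100,27,-118,-142,0,100,27,-118,-145,0,100]'; python3 -m inch '[0,0,0,0,100,0,0,0,0,100]'
```

```text
t: 10.72
tool_pos: [0.5215, -0.0194, 0.0073]
orientation: [3.139, -0.116, -0.0]
force: [0.2, -0.3, -0.5]
opening: 0.093
gripper_force: 0.0
t: 10.88
tool_pos: [0.5226, -0.0189, 0.0089]
orientation: [3.139, -0.115, 0.003]
force: [-0.1, -0.0, 0.7]
opening: 0.0927
gripper_force: 0.0
```

```bash
python3 -m inch '[0,0,0,0,70,0,0,0,0,50,0,0,0,0,38,0,0,0,0,38,0,0,0,0,38,0,0,0,0,38,0,0,0,0,38,0,0,0,0,38,0,0,30,0,38,0,0,60,0,38]' 40; python3 -m inch '[0,0,40,0,38,0,0,62,0,38,0,0,62,0,38,0,0,62,0,38]';  python3 - <<'E'
from b import *
c,m=bar("top",0);cv2.imwrite("pics/6t.png",c["image"]);s,_=bar("scene",0);cv2.imwrite("pics/6s.png",s["image"])
st=robot.read_state();p=st["tool_pos"];print(p*1e3,st["orientation"],st["force"])
print(proj(c,p),proj(s,p))
E
```

```text
t: 11.72
tool_pos: [0.519, -0.0183, 0.0659]
orientation: [-3.139, 0.114, 0.009]
force: [0.4, 0.4, 2.1]
opening: 0.0358
gripper_force: 0.0
t: 12.05
tool_pos: [0.523, -0.0188, 0.1316]
orientation: [3.139, -0.114, 0.006]
force: [-0.2, -0.0, -0.3]
opening: 0.0354
gripper_force: 0.0
[520.72781368 -18.53509559 128.43420458] [-3.13935927e+00  1.14381986e-01  2.56017241e-03] [ 0.0627513  -0.60738711 -0.05944204]
[326.03899636 218.09623224] [330.3369135  227.78059462]
```

The grasp missed: the fingers had not fully closed before the lift. I'll check the bar.

```bash
python3 - <<'E'
import cv2,numpy as np
a,b=cv2.imread("pics/6t.png"),cv2.imread("pics/6s.png")
g=lambda i,x,y:cv2.resize(i[y:y+110,x:x+80],None,fx=5,fy=5,interpolation=cv2.INTER_CUBIC)
cv2.imwrite("pics/c6.png",np.hstack([g(a,285,165),g(b,300,215)]))
E
```

```text
(no output)
```

View pics/c6.png

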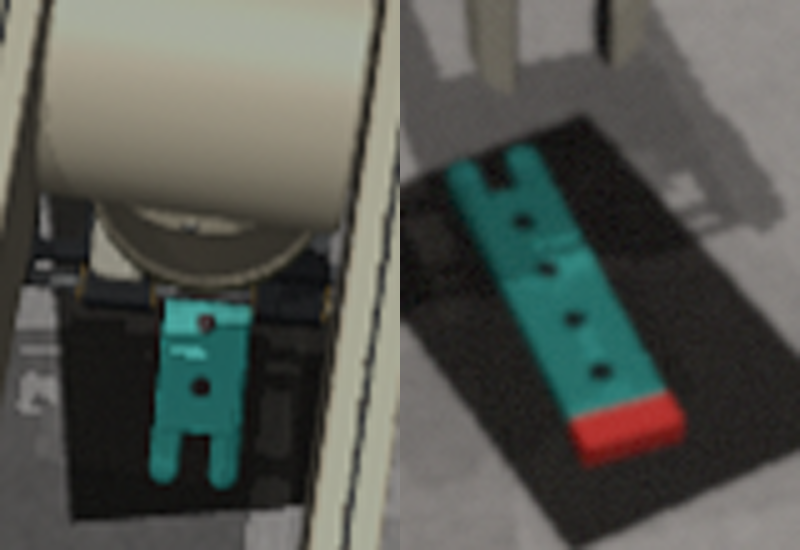

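The bar is unmoved. Retry with a longer close.

```bash
python3 -m inch '[0,0,0,0,100,0,0,0,0,100,0,0,0,0,100,0,0,-40,0,100,0,0,-75,0,100,0,0,-100,0,100,0,0,-115,0,100,0,0,-122,0,100,0,0,-123,0,100,0,0,-123,0,100]'; python3 -m inch '[0,0,0,0,60,0,0,0,0,38,0,0,0,0,38,0,0,0,0,38,0,0,0,0,38,0,0,0,0,38,0,0,0,0,38,0,0,0,0,38,0,0,0,0,38,0,0,0,0,38]' 40;python3 -m inch '[0,0,0,0,38,0,0,0,0,38]'
```

```text
t: 12.98
tool_pos: [0.5215, -0.0186, 0.0065]
orientation: [-3.139, 0.114, 0.001]
force: [0.9, -0.8, 0.3]
opening: 0.0923
gripper_force: 0.0
t: 13.82
tool_pos: [0.5215, -0.0186, 0.0066]
orientation: [-3.139, 0.114, 0.0]
force: [0.0, -0.5, 0.2]
opening: 0.0398
gripper_force: 40.0
t: 13.98
tool_pos: [0.5215, -0.0186, 0.0066]
orientation: [3.14, -0.114, -0.0]
force: [-0.3, 0.8, 0.1]
opening: 0.0396
gripper_force: 40.0
```

```bash
python3 -m inch '[0,0,20,0,38,0,0,50,0,38,0,0,85,0,38,0,0,120,0,38,0,0,123,0,38,0,0,123,0,38,0,0,123,0,38]'; cat > d.py <<'E'
from b import *
# teal blob around the slot end (top view): fit rectangle of the teal mask pixels, in world at bar-top height
def slot(z,box,save=None):
    c,m=bar("top",0);k=np.zeros_like(m);x,y,w,h=box;k[y:y+h,x:x+w]=m[y:y+h,x:x+w]
    st=robot.read_state();p=st["tool_pos"];r=st["orientation"];ph=np.degrees(2*np.arctan2(r[1],r[0]))-90
    P=np.array([ray(c,u,v,z)[:2] for v,u in np.argwhere(k)]);a=np.radians(ph+90)
    q=(P-p[:2])@np.array([[np.cos(a),-np.sin(a)],[np.sin(a),np.cos(a)]])
    if save: cv2.imwrite(save,c["image"])
    return p,ph,q*1e3
if __name__=="__main__":
    p,ph,q=slot(robot.read_state()["tool_pos"][2]+.007,(295,200,60,90),"pics/7t.png")
    print(p*1e3,ph,len(q));s=q[:,0]
    for lo,hi in((-92,-84),(-84,-76),(-76,-68),(-68,-60),(-60,-52),(-52,-44),(-44,-36),(84,92),(76,84),(68,76),(60,68)):
        k=q[(s>lo)&(s<hi)];print(lo,hi,len(k),k[:,1].min().round(1) if len(k) else '',k[:,1].max().round(1) if len(k) else '')
    print(s.min(),s.max())
E
python3 d.py
```

```text
t: 14.57
tool_pos: [0.5212, -0.0186, 0.129]
orientation: [-3.139, 0.114, 0.0]
force: [-0.2, 1.0, -2.1]
opening: 0.0392
gripper_force: 40.0
[520.34705808 -18.47527915 127.87404429] 265.8280741263403 529
-92 -84 0  
-84 -76 37 -19.6 18.3
-76 -68 53 -21.4 19.1
-68 -60 54 -20.6 19.7
-60 -52 71 -19.9 19.9
-52 -44 75 -21.4 19.1
-44 -36 68 -20.7 19.5
84 92 0  
76 84 0  
68 76 0  
60 68 0  
-82.56282221062769 -17.12839433406607
```

```bash
python3 -m inch '[-10,-35,0,-7,38,-20,-70,0,-14,38,-30,-105,0,-21,38,-40,-140,0,-28,38,-50,-170,0,-35,38,-60,-200,0,-42,38,-70,-230,0,-49,38,-80,-255,0,-56,38,-90,-275,0,-60,38,-98,-292,0,-65.5,38]';python3 -m inch '[0,0,0,0,38,0,0,0,0,38]'; python3 - <<'E'
from h import *
i=cv2.imread('pics/top0.png').astype(int).mean(2)
print(i[271:289,418:436].round().astype(int))
print(robot.read_state()["q"])
E
```

```text
t: 15.45
tool_pos: [0.4212, -0.3111, 0.1268]
orientation: [-2.574, 1.8, 0.007]
force: [1.0, -0.1, -1.6]
opening: 0.0394
gripper_force: 40.0
t: 15.62
tool_pos: [0.422, -0.3103, 0.1273]
orientation: [-2.577, 1.795, 0.006]
force: [0.9, 0.2, -1.4]
opening: 0.0396
gripper_force: 40.0
[[ 90  92  92  91  91  93  92  92  92  94  93  92  95  95  94  93  92  92]
 [ 91  92  93  90  91  92  92  92  92  93  94  93  95  95  94  92  92  91]
 [ 90  92  93  91  91  91  92  91  92  93  94  94  95  95  94  93  92  92]
 [ 92  92  93  91  92  92  92  91  92  94  94  93  94  96  94  93  92  92]
 [ 91  92  92  91  92  93  91  91  91  92  94  93  94  95  95  93  91  92]
 [ 91  92  93  92  89  86  75  98  94  89  92  93  95  95  95  93  92  92]
 [ 92  92  94  89  81  73 133 157 154 137 104  91  93  96  95  93  92  90]
 [ 91  92  95  87  69  69 171 183 183 175 130  95  93  96  95  93  92  91]
 [ 91  93  95  91  61  84 171 182 180 182 140  97  93  96  95  94  92  91]
 [ 92  92  95  83  55  70 164 183 182 180 127  91  94  95  96  94  91  91]
 [ 91  92  95  67  50  44 119 148 158 149 104  89  94  96  96  94  91  91]
 [ 91  91  94  83  59  51  45  58  97  94  92  93  94  95  96  93  91  91]
 [ 90  90  94  94  80  76  75  74  86  91  94  94  94  96  97  94  91  91]
 [ 90  91  93  92  92  92  93  92  92  93  94  94  95  96  96  94  91  91]
 [ 91  91  94  92  91  91  92  92  92  92  95  95  94  97  96  93  92  92]
 [ 90  90  94  92  91  91  91  91  91  91  95  95  94  96  97  94  92  91]
 [ 91  90  93  93  91  91  91  91  92  91  94  96  95  96  95  94  91  92]
 [ 90  91  92  93  91  91  91  91  91  92  94  95  94  96  96  94  93  92]]
[-7.32080015e-01 -8.97925676e-03  1.80276747e+00  2.04547419e-04
  1.35180975e+00  2.05556776e+00]
```

```bash
python3 -m inch '[3,-1,0,0,38,3,-1,-30,0,38,3,-1,-55,0,38,3,-1,-70,0,38,3,-1,-77,0,38,3,-1,-77,0,38,3,-1,-77,0,38,3,-1,-77,0,38]'; python3 - <<'E'
from h import *
c=read_camera("top");s=read_camera("scene")
st=robot.read_state();p=st["tool_pos"];r=st["orientation"];ph=np.degrees(2*np.arctan2(r[1],r[0]));print(p*1e3,ph)
pin=np.array([.4005,-.2447,.038]);a=np.radians(ph);ux=np.array([np.cos(a),np.sin(a)]);uz=np.array([-ux[1],ux[0]])
d=pin[:2]-p[:2];print("pin in bar",d@ux*1e3,d@uz*1e3)
e=[]
for cam in(c,s):
    sl=np.r_[p[:2]-ux*.071,p[2]+.007];u,v=proj(cam,sl);print(proj(cam,pin),(u,v));x,y=int(u)-25,int(v)-35
    e.append(cv2.resize(cam["image"][y:y+70,x:x+50],None,fx=8,fy=8,interpolation=cv2.INTER_CUBIC));print(x,y)
cv2.imwrite("pics/c8.png",np.hstack(e))
E
```

```text
t: 16.28
tool_pos: [0.4276, -0.312, 0.054]
orientation: [2.579, -1.793, 0.003]
force: [0.5, -0.5, -0.8]
opening: 0.039
gripper_force: 40.0
[ 427.58192954 -312.29135749   54.23890653] -69.64357761129652
pin in bar -72.79075811137997 -1.878310144847585
[425.67979575 279.00474608] (np.float64(428.0353786682659), np.float64(277.393638377616))
403 242
[204.21958838 256.33012575] (np.float64(202.07020004560695), np.float64(248.8035909291843))
177 213
```

View pics/c8.png

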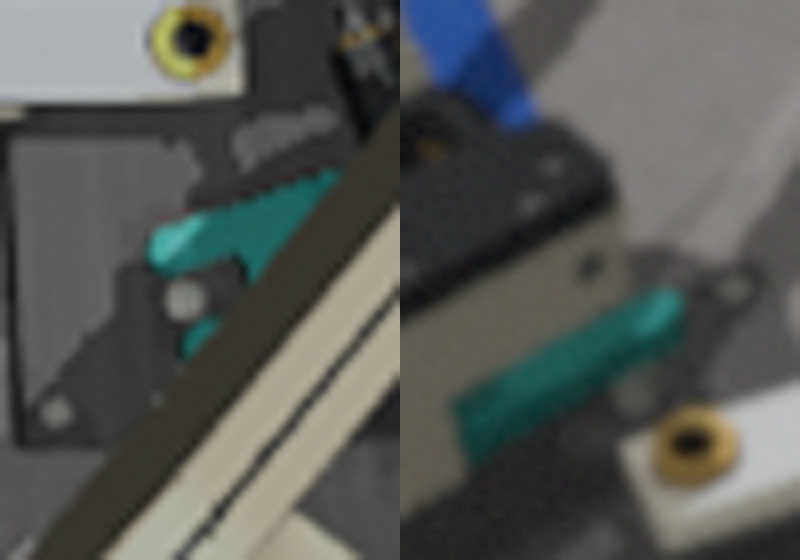

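The top crop shows the prong tips at about (422,273) and (427,284), with the pin between them at (426,279). After parallax, the bar looks a few mm off sideways, so I'll quantify that.

```bash
python3 -m inch '[0,0,0,0,38,0,0,0,0,38,0,0,0,0,38]'; cat > e.py <<'E'
from b import *
import sys
def pose():
    st=robot.read_state();r=st["orientation"];return st["tool_pos"],2*np.arctan2(r[1],r[0])
c,m=bar("top",0);p,a=pose();ux=np.array([np.cos(a),np.sin(a)]);uz=np.array([-ux[1],ux[0]])
print(p*1e3,np.degrees(a))
zt=p[2]+.0074;im=c["image"].astype(np.float32)
tl=cv2.GaussianBlur(im[...,1]+im[...,0]-2*im[...,2],(0,0),.6)
# teal-ness sampled on a bar-frame grid (rows: z across, cols: x along)
X=np.arange(-94,-50,4);Z=np.arange(-24,30,2)
for zz in Z[::-1]:
    row=[]
    for xx in X:
        u,v=proj(c,np.r_[p[:2]+ux*xx/1e3+uz*zz/1e3,zt]);row.append(int(cv2.getRectSubPix(tl,(1,1),(float(u),float(v)))[0,0]))
    print(f"{zz:4d}",*[f"{r:4d}" for r in row])
print("x   ",X)
g=im.mean(2);G=np.where(g[272:287,419:434]>140,g[272:287,419:434]-93,0);v,u=np.mgrid[272:287,419:434]
print("pin px",(G*u).sum()/G.sum(),(G*v).sum()/G.sum())
E
python3 e.py
```

```text
t: 16.63
tool_pos: [0.4267, -0.3119, 0.0532]
orientation: [2.578, -1.795, 0.001]
force: [-0.7, 1.1, -1.4]
opening: 0.0395
gripper_force: 40.0
[ 426.61416401 -311.80719219   52.99145752] -69.67813387698774
  28    0    2    0    0    0    0    0    0    0    1    1
  26    1    2    0    0    0    0   -1    0    0    1    1
  24    1    2    0    0    0    0   -2   -1    0    0    0
  22    1    1    0    0    1    2    5    4    4    2    0
  20    2    1    0    0   24   44   41   50   33   27   22
  18    1    1    0   17   89  109  119  116   91   81   74
  16    0    0    0   50  152  149  153  145  122  124  117
  14    0    0    2   82  169  156  150  139  133  132  131
  12    0    1    5   97  168  152  141  133  133  133  132
  10    0    1    3   85  148  148  135  132  132  130  132
   8    0    1    1   43  109  125  116  116  118  118  132
   6    1    2    0   12   56   67   69   74   69  101  134
   4    0    1    0    2    8   21   15   26   20   90  133
   2    0    0    0    0    0    3    1    1    6   87  122
   0    0    0    1    0    0    1    0    0    4   65   89
  -2    1    1    0    0    0    0    0    0    2   36   34
  -4    0    0    0    0    0    0    0    0    0    8   -3
  -6    0    0    0    0    4    6    8    0   -6   -9  -12
  -8    0    0    0    4   28   45   23   -3  -10  -11  -12
 -10    0    0    0   21   78   87   32   -7  -12  -11  -11
 -12    0    0    1   43  114   76    9  -11  -11  -11  -11
 -14    0    0    2   58   97   32   -6  -12  -11  -11  -12
 -16    0    0    2   47   43   -3  -12  -12  -12  -11  -11
 -18    0    0    0   17    4  -12  -12  -12  -12  -11  -11
 -20    0   -1   -6   -7  -10  -12  -11  -12  -11  -11  -16
 -22   -1   -4  -10  -12  -12  -11  -11  -11  -11  -14  -24
 -24   -5   -9  -11  -11  -12  -11  -10  -10  -15  -23  -30
x    [-94 -90 -86 -82 -78 -74 -70 -66 -62 -58 -54]
pin px 424.0 272.0
```

Laterally aligned to within about 0.5 mm, with the pin at about -74 along the bar. I'll move 4 mm further onto the pin and descend carefully.

```bash
python3 -m inch '[-1.4,3.7,0,0,38,-1.4,3.7,-5,0,38,-1.4,3.7,-9,0,38,-1.4,3.7,-9,0,38,-1.4,3.7,-11,0,38,-1.4,3.7,-13,0,38,-1.4,3.7,-15,0,38,-1.4,3.7,-17,0,38,-1.4,3.7,-17,0,38]'
```

```text
t: 17.43
tool_pos: [0.4248, -0.3077, 0.0351]
orientation: [-2.579, 1.795, 0.001]
force: [0.7, -0.2, -1.2]
opening: 0.0395
gripper_force: 40.0
```

No contact force with the bar's underside below the top of the pin, so the slot is round it. Continue down.

```bash
python3 -m inch '[0,0,-3,0,38,0,0,-6,0,38,0,0,-9,0,38,0,0,-10,0,38,0,0,-11,0,38,0,0,-12,0,38,0,0,-12,0,38]'; python3 -m inch '[0,0,-1,0,38,0,0,-1,0,38]'
```

```text
t: 18.02
tool_pos: [0.425, -0.3078, 0.0235]
orientation: [-2.579, 1.795, 0.0]
force: [0.7, -0.3, -2.1]
opening: 0.0391
gripper_force: 40.0
t: 18.18
tool_pos: [0.4251, -0.308, 0.0226]
orientation: [2.579, -1.795, 0.0]
force: [-0.7, -0.7, -1.7]
opening: 0.0395
gripper_force: 40.0
```

```bash
python3 -m inch '[0,0,-1,0,38,0,0,-1,0,38]'; python3 -m inch '[-0.3,1,0,0,38,-0.7,2,0,0,38,-0.7,2,0,0,38]';python3 -m inch '[-0.3,1,0,0,38,-0.7,2,0,0,38,-0.7,2,0,0,38]'
```

```text
t: 18.35
tool_pos: [0.4252, -0.3081, 0.0226]
orientation: [2.579, -1.795, 0.0]
force: [-2.9, 1.8, 8.6]
opening: 0.0393
gripper_force: 40.0
t: 18.6
tool_pos: [0.4251, -0.3068, 0.0226]
orientation: [2.578, -1.794, 0.004]
force: [-0.3, -1.6, 4.8]
opening: 0.0392
gripper_force: 40.0
t: 18.85
tool_pos: [0.4245, -0.3048, 0.0226]
orientation: [2.578, -1.794, 0.004]
force: [0.1, -3.9, 6.1]
opening: 0.0394
gripper_force: 40.0
```

```bash
python3 -m inch '[-0.3,1,0,0,38,-0.5,1.5,0,0,38,-0.5,1.5,0,0,38]';python3 -m inch '[-0.3,1,0,0,38,-0.5,1.5,0,0,38,-0.5,1.5,0,0,38]'
```

```text
t: 19.1
tool_pos: [0.4242, -0.3038, 0.0226]
orientation: [2.578, -1.794, 0.006]
force: [1.7, -5.1, 3.9]
opening: 0.0397
gripper_force: 40.0
t: 19.35
tool_pos: [0.4242, -0.3035, 0.0228]
orientation: [2.577, -1.793, 0.009]
force: [4.0, -11.7, -0.9]
opening: 0.0392
gripper_force: 40.0
```

Axial force is 11.7 N: the slot bottom is home on the pin. I'll relax, release and lift clear.

```bash
python3 -m inch '[0.4,-1.1,0,0,38,0.4,-1.1,0,0,38,0.4,-1.1,0,0,45,0.4,-1.1,0,0,60,0.4,-1.1,0,0,80,0.4,-1.1,0,0,90,0.4,-1.1,0,0,90,0.4,-1.1,0,0,90,0.4,-1.1,0,0,90,0.4,-1.1,0,0,90]';python3 -m inch '[0,0,30,0,90,0,0,60,0,90,0,0,80,0,90,0,0,80,0,90,0,0,80,0,40,0,0,80,0,0,0,0,80,0,0,0,0,80,0,0,0,0,80,0,0,0,0,80,0,0]' 20; python3 e.py | sed -n '1p'; python3 - <<'E'
from b import *
for n in("top","scene"):
    c,m=bar(n,0);h=cv2.cvtColor(c["image"],cv2.COLOR_BGR2HSV).astype(int)
    r=((h[...,0]<6)|(h[...,0]>174))&(h[...,1]>150)&(h[...,2]>60)
    b=(300,150,340,250) if n=="top" else (60,180,220,230)
    for k in(m,r):
        v,u=np.nonzero(k[b[1]:b[1]+b[3],b[0]:b[0]+b[2]]);print(n,len(u),u.mean()+b[0],v.mean()+b[1]) if len(u) else print(n,0)
E
```

```text
t: 20.18
tool_pos: [0.423, -0.3019, 0.0216]
orientation: [-2.579, 1.794, 0.0]
force: [-0.3, 0.5, 0.1]
opening: 0.0817
gripper_force: 0.0
t: 21.02
tool_pos: [0.4227, -0.3016, 0.1008]
orientation: [-2.578, 1.794, 0.002]
force: [0.5, -0.4, -0.3]
opening: 0.0482
gripper_force: 0.0
[ 422.78062202 -301.75875541  100.99624041] 290.32894791866505
top 257 428.76653696498056 274.47081712062254
top 0
scene 1152 177.63194444444446 277.50868055555554
scene 151 142.8476821192053 298.3046357615894
```

```bash
cat > sw.py <<'E'
from h import *
import sys
pin=np.array([401,-241.])
def T(th,h,r=120):
    a=np.radians(th);return pin+r*np.array([np.cos(a),np.sin(a)])-h*np.array([-np.sin(a),np.cos(a)])
if __name__=="__main__":
    st=robot.read_state();p=st["tool_pos"]*1e3;a=np.degrees(2*np.arctan2(*st["orientation"][1::-1]));a=(a+180)%360-180;print(p,a,st["opening"],st["q"][5])
    s=read_camera("scene")
    for th in (-72,-69.7,-67): print(th,proj(s,np.r_[(pin+144*np.array([np.cos(np.radians(th)),np.sin(np.radians(th))]))/1e3,.027]))
    # args: th h r triples -> shift from present pose
    v=list(map(float,sys.argv[1:]))
    for th,h,r in zip(v[::3],v[1::3],v[2::3]): print(th,h,r,(T(th,h,r)-p[:2]).round(1),round(th-a,1))
E
python3 sw.py -69.7 48 122
```

```text
[ 422.97540548 -301.9289426   101.36369763] -69.67151671682598 0.03649661855256042 2.068175510072646
-72 [142.0601699  295.07035565]
-69.7 [143.52392687 296.73096897]
-67 [145.3960151 298.6122864]
-69.7 48.0 122.0 [-24.7 -70.1] -0.0
```

The red tail is where expected (143,298 against a predicted 143.5,297). I'll move the shut fingers to the outer side of the tail.

```bash
python3 -m inch '[-12,-35,0,0,0,-25,-70,0,0,0,-25,-70,0,0,0,-25,-70,0,0,0,-25,-70,-25,0,0,-25,-70,-50,0,0,-25,-70,-65,0,0,-25,-70,-73,0,0,-25,-70,-77,0,0,-25,-70,-77,0,0]'; python3 -m inch '[0,0,0,0,0,0,0,0,0,0]'; python3 sw.py -69.7 44 122 -69.7 40 122 -69.7 36 122 -69.7 32 122 -69.7 28 122
```

```text
t: 22.05
tool_pos: [0.3981, -0.3711, 0.0241]
orientation: [-2.579, 1.794, 0.002]
force: [0.2, 0.7, 0.5]
opening: 0.0008
gripper_force: 0.0
t: 22.22
tool_pos: [0.399, -0.3727, 0.0261]
orientation: [2.578, -1.794, 0.003]
force: [0.6, 0.3, 0.1]
opening: 0.0007
gripper_force: 0.0
[ 398.97430491 -372.68421474   26.06502995] -69.66175160015162 0.0007172434827880764 1.9413024631244715
-72 [142.0601699  295.07035565]
-69.7 [143.52392687 296.73096897]
-67 [145.3960151 298.6122864]
-69.7 44.0 122.0 [3.1 2. ] -0.0
-69.7 40.0 122.0 [6.8 3.4] -0.0
-69.7 36.0 122.0 [10.6  4.8] -0.0
-69.7 32.0 122.0 [14.3  6.2] -0.0
-69.7 28.0 122.0 [18.1  7.5] -0.0
```

```bash
python3 sw.py -69.7 41 122 -69.7 37 122 -66 37 121.7 -62 37 121.5 -58 37 121.2 -54 37 121 -50 37 121 -46 37 121 -42 37 121 | tail -9
```

```text
-69.7 41.0 122.0 [5.9 3.1] -0.0
-69.7 37.0 122.0 [9.7 4.5] -0.0
-66.0 37.0 121.7 [17.8  5.5] 3.7
-62.0 37.0 121.5 [26.4  7.1] 7.7
-58.0 37.0 121.2 [34.9  9.4] 11.7
-54.0 37.0 121.0 [43.2 12.1] 15.7
-50.0 37.0 121.0 [51.5 15.3] 19.7
-46.0 37.0 121.0 [59.5 19. ] 23.7
-42.0 37.0 121.0 [67.2 23.3] 27.7
```

```bash
python3 -m inch '[6,3,-1,0,0,9.7,4.5,-1,0,0,17.8,5.5,-1,3.7,0,26.4,7.1,-1,7.7,0,34.9,9.4,-1,11.7,0,43.2,12.1,-1,15.7,0,51.5,15.3,-1,19.7,0,59.5,19,-1,23.7,0,67.2,23.3,-1,27.7,0,67.2,23.3,-1,27.7,0]'; python3 - <<'E'
from b import *
from sw import pin
s,m=bar("scene",0);h=cv2.cvtColor(s["image"],cv2.COLOR_BGR2HSV).astype(int)
r=((h[...,0]<6)|(h[...,0]>174))&(h[...,1]>150)&(h[...,2]>60)
v,u=np.nonzero(r[180:410,60:280]);v=v+180;u=u+60;print(len(u),u.mean(),v.mean())
w=ray(s,u.mean(),v.mean(),.027)[:2]*1e3-pin;print(np.hypot(*w),np.degrees(np.arctan2(w[1],w[0])))
cv2.imwrite("pics/9s.png",s["image"])
E
python3 sw.py -42 37 120 -38 37 120 -34 37 120 -30 37 120 -26 37 119.5 -22 37 119.5 -18 37 119.5 -14 37 119 -11 37 119 -9 37 119|tail -10
```

```text
t: 23.15
tool_pos: [0.4669, -0.348, 0.0239]
orientation: [-2.936, 1.118, -0.001]
force: [0.3, -0.2, -0.0]
opening: 0.0003
gripper_force: 0.0
205 167.5268292682927 312.6878048780488
147.72205468281314 -42.99196411838855
-42.0 37.0 120.0 [-0.8 -0.6] -0.0
-38.0 37.0 120.0 [6.6 4.2] 4.0
-34.0 37.0 120.0 [13.6  9.4] 8.0
-30.0 37.0 120.0 [20.3 15.2] 12.0
-26.0 37.0 119.5 [26.  21.6] 16.0
-22.0 37.0 119.5 [31.8 28.1] 20.0
-18.0 37.0 119.5 [37.  35.1] 24.0
-14.0 37.0 119.0 [41.3 42.5] 28.0
-11.0 37.0 119.0 [44.6 48.2] 31.0
-9.0 37.0 119.0 [46.6 52. ] 33.0
```

The bar follows: the tail is now at about -43°, radius unchanged. Continue.

```bash
python3 -m inch '[-0.8,-0.6,0,0,0,6.6,4.2,0,4,0,13.6,9.4,0,8,0,20.3,15.2,0,12,0,26,21.6,0,16,0,31.8,28.1,0,20,0,37,35.1,0,24,0,41.3,42.5,0,28,0,44.6,48.2,0,31,0,46.6,52,0,33,0]'; cat > an.py <<'E'
from b import *
from sw import pin
s,m=bar("scene",0);h=cv2.cvtColor(s["image"],cv2.COLOR_BGR2HSV).astype(int)
r=((h[...,0]<6)|(h[...,0]>174))&(h[...,1]>150)&(h[...,2]>60)
v,u=np.nonzero(r[180:410,60:290]);v=v+180;u=u+60;print(len(u),u.mean(),v.mean(),u.max())
w=ray(s,u.mean(),v.mean(),.027)[:2]*1e3-pin;print(np.hypot(*w),np.degrees(np.arctan2(w[1],w[0])))
cv2.imwrite("pics/10s.png",s["image"])
E
python3 an.py
python3 sw.py -9 37 119 -8 37 119 -7 37 119 -6 37 119 -5 37 119 -4 37 119 -3 37 119 -2 37 119 -1 37 119 0 37 119 1 37 119|tail -11
```

```text
t: 24.08
tool_pos: [0.5118, -0.2967, 0.0237]
orientation: [3.132, -0.244, 0.0]
force: [0.3, -0.5, 0.7]
opening: 0.0001
gripper_force: 0.4
212 210.5754716981132 314.3160377358491 222
147.0824771551296 -11.463556573591111
-9.0 37.0 119.0 [0.7 0. ] -0.2
-8.0 37.0 119.0 [1.7 2. ] 0.8
-7.0 37.0 119.0 [2.6 4. ] 1.8
-6.0 37.0 119.0 [3.4 6. ] 2.8
-5.0 37.0 119.0 [4.3 8. ] 3.8
-4.0 37.0 119.0 [ 5.1 10. ] 4.8
-3.0 37.0 119.0 [ 5.9 12. ] 5.8
-2.0 37.0 119.0 [ 6.6 14.1] 6.8
-1.0 37.0 119.0 [ 7.3 16.1] 7.8
0.0 37.0 119.0 [ 8.  18.2] 8.8
1.0 37.0 119.0 [ 8.6 20.3] 9.8
```

```bash
python3 -m inch '[1.7,2,0,0.8,0,2.6,4,0,1.8,0,3.4,6,0,2.8,0,4.3,8,0,3.8,0,5.1,10,0,4.8,0,5.9,12,0,5.8,0,6.6,14,0,6.8,0,7.3,16,0,7.8,0,7.3,16,0,8.8,0,7.3,16,0,8.8,0]'; python3 an.py; python3 -m inch '[0,1,0,0,0,0,2,0,0,0,0,2,0,0,0]'; python3 an.py
```

```text
t: 25.02
tool_pos: [0.5192, -0.2805, 0.0236]
orientation: [-3.141, 0.002, 0.0]
force: [-0.2, 0.2, -0.5]
opening: 0.0003
gripper_force: 0.0
207 222.15942028985506 311.94202898550725 233
147.5665179096482 -3.230084948825084
t: 25.32
tool_pos: [0.5192, -0.2786, 0.0236]
orientation: [3.142, -0.005, 0.0]
force: [0.2, -0.2, 1.2]
opening: 0.0003
gripper_force: 0.2
208 223.23557692307693 311.53846153846155 234
147.3374043008957 -2.4292582900359663
```

Creep on until the stop is felt.

```bash
for k in 1; do python3 -m inch '[0,1,0,0,0,0,2,0,0,0,0,2,0,0,0]'; python3 -m inch '[0,1,0,0,0,0,2,0,0,0,0,2,0,0,0]'; done; python3 an.py
```

```text
t: 25.62
tool_pos: [0.5192, -0.2766, 0.0236]
orientation: [-3.142, 0.005, -0.0]
force: [0.0, -1.1, 0.4]
opening: 0.0003
gripper_force: 0.3
t: 25.87
tool_pos: [0.5192, -0.2749, 0.0238]
orientation: [3.141, -0.005, 0.0]
force: [0.2, -0.8, 0.3]
opening: 0.0004
gripper_force: 0.7
204 225.23039215686273 310.7401960784314 236
146.87136710706105 -0.9235881278138616
```

```bash
python3 -m inch '[0,1,0,0,0,0,1,0,0,0]'; python3 -m inch '[0,1,0,0,0,0,1,0,0,0]';python3 -m inch '[0,1,0,0,0,0,1,0,0,0]'; python3 an.py
```

```text
t: 26.08
tool_pos: [0.5193, -0.2744, 0.024]
orientation: [3.14, -0.005, 0.001]
force: [-0.5, -5.0, 0.4]
opening: 0.0007
gripper_force: 1.9
t: 26.25
tool_pos: [0.5194, -0.274, 0.0242]
orientation: [3.139, -0.005, 0.001]
force: [-2.3, -5.9, 2.0]
opening: 0.0007
gripper_force: 2.9
t: 26.42
tool_pos: [0.5196, -0.2736, 0.0245]
orientation: [3.138, -0.005, 0.002]
force: [-1.4, -9.2, 1.1]
opening: 0.0006
gripper_force: 3.7
209 225.5358851674641 310.555023923445 237
146.6621396527658 -0.6765097794172786
```

The stop is felt at 9 N. I'll back off, then gently nudge the tail end along the bar to make sure the slot is home.

```bash
python3 -m inch '[0,-5,0,0,0,0,-20,0,0,0,0,-20,30,0,0,0,-20,50,0,0,30,0,50,0,0,55,29,50,0,0,55,29,50,0,0,55,29,20,0,0,55,29,0,0,0,55,29,0,0,0]'; python3 -m inch '[0,0,0,0,0]'; python3 an.py; python3 - <<'E'
from h import *
from sw import pin
s=read_camera("scene");w=ray(s,142.85,298.3,.027)[:2]*1e3-pin;print("home ref",np.hypot(*w))
E
```

```text
t: 27.3
tool_pos: [0.5741, -0.2427, 0.0215]
orientation: [-3.141, 0.004, 0.001]
force: [0.2, -0.3, 0.5]
opening: 0.0005
gripper_force: 0.0
t: 27.38
tool_pos: [0.5736, -0.2427, 0.0224]
orientation: [-3.14, 0.004, 0.003]
force: [0.0, -0.0, -0.6]
opening: 0.0007
gripper_force: 0.0
23 216.69565217391303 314.0869565217391 219
149.38739209055754 -7.2421482279047025
home ref 146.9287924088405
```

```bash
python3 -m inch '[-4,0,1,0,0,-8,0,1,0,0,-10,0,1,0,0,-10,0,1,0,0]';python3 -m inch '[-1,0,0,0,0,-2,0,0,0,0,-2,0,0,0,0]';python3 -m inch '[-1,0,0,0,0,-2,0,0,0,0,-2,0,0,0,0]';
```

```text
t: 27.82
tool_pos: [0.5636, -0.2428, 0.0248]
orientation: [-3.142, 0.005, 0.0]
force: [0.9, 0.1, -0.3]
opening: 0.0006
gripper_force: 0.0
t: 28.07
tool_pos: [0.563, -0.2429, 0.0252]
orientation: [3.141, -0.005, 0.003]
force: [4.1, -0.7, -0.5]
opening: 0.0002
gripper_force: 2.1
t: 28.32
tool_pos: [0.5628, -0.2431, 0.0261]
orientation: [3.14, -0.004, 0.008]
force: [8.7, 1.0, -1.7]
opening: 0.0006
gripper_force: 4.9
```

The bar was already home: 8.7 N with under 1 mm of travel. Retreat and check with the last picture.

```bash
python3 -m inch '[6,0,0,0,0,20,0,0,0,0,20,0,40,0,0,20,0,80,0,0,0,-60,150,0,0,-10,-130,200,0,0,-10,-160,200,0,0,-10,-200,200,0,0,-10,-200,200,0,0,-10,-200,200,0,0]'; python3 -m inch '[0,-80,0,0,0,0,-80,0,0,0,0,-80,0,0,0]'; python3 an.py; python3 - <<'E'
from h import *
c=read_camera("top");s=read_camera("scene")
g=lambda i,x,y,w,h:cv2.resize(i[y:y+h,x:x+w],None,fx=6,fy=6,interpolation=cv2.INTER_CUBIC)
cv2.imwrite("pics/c10.png",np.hstack([g(c["image"],395,195,55,95),g(s["image"],180,235,70,95)]))
E
```

```text
t: 29.15
tool_pos: [0.5491, -0.4457, 0.2261]
orientation: [3.14, -0.006, -0.0]
force: [0.6, -0.3, -0.0]
opening: 0.0003
gripper_force: 0.0
t: 29.4
tool_pos: [0.5467, -0.5289, 0.2203]
orientation: [-3.14, 0.014, 0.008]
force: [-0.4, 1.4, -2.0]
opening: 0.0009
gripper_force: 0.0
192 225.28125 310.7395833333333 236
146.90685473400364 -0.8897349727210891
```

View pics/c10.png

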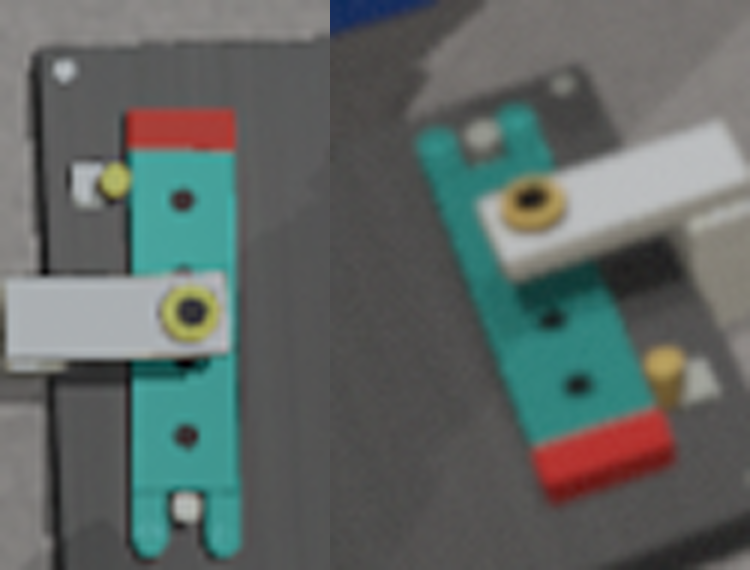

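The bar lies flat under the bridge. The pin is at the slot bottom (426,279), and the long edge touches the stop at (414,225). Handing in.

```bash
python3 -m inch '[0,0,0,0,0,0,0,0,0,0]'; python3 -c "
from plant import job
print(job.close_job())"
```

```text
t: 29.72
tool_pos: [0.5509, -0.5214, 0.2255]
orientation: [3.141, -0.002, 0.001]
force: [-0.4, -0.1, -0.0]
opening: 0.0004
gripper_force: 0.0
the job is handed in; nothing more can be done
None
```

The job is handed in at 29.7 s, result not reported back: in the last pictures the bar lies flat under the bridge, slot home on the pin and long edge against the brass stop, and the arm is clear of everything.

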